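# Photograph the smallest canister with a two-stage shutter release

## Task

Take a picture of the smallest ceramic canister: stand it gently and upright in the middle of the round wooden display disc in front of the camera, and let go of it. Then press the shutter release on the worktop down to its halfway stop and hold it there for about a second while the camera focuses, without going through; after that press it fully down to take the picture and let it come all the way back up. Leave the other two canisters where they are.

Things in the scene. Friction and masses are not known exactly. Their poses are not given: they have to be found in the camera images.
- canister_small_center (a point): Centre, half-way up, of the smallest of three white ceramic canisters with blue flecks (rigid with its lid, about 0.2 kg). Round body 52 mm in diameter, 64 mm high; lid 46 mm in diameter up to 70 mm; knob 16 mm in diameter up to 82 mm. This point is 41 mm above its underside; z is its axis, up. The three stand on the worktop on the right side, centres 100 mm or more apart, in any order.
- canister_small: The same canister; origin at the centre of its underside.
- canister_middle_center (a point): Centre of the middle-sized canister (60 mm in diameter, 100 mm high), 50 mm above its underside. Leave it alone.
- canister_large_center (a point): Centre of the largest canister (68 mm in diameter, 118 mm high), 59 mm above its underside. Leave it alone.
- display_top (a point): Centre of the top face of the fixed round wooden display disc of the photo station: 160 mm in diameter, its top 20 mm above the worktop, a thin dark ring 92 mm in diameter inlaid flush around the middle. z is up; +y points to the camera.
- photo_station: The photo station, a fixed grey board 200 x 420 mm; origin on the worktop under the disc's centre. At +y, 180 mm from the origin, is the front of the camera's lens (camera 125 mm wide, 130 mm high over the worktop); at -y, 145 mm from the origin, an upright white card 180 mm wide (along x), its top 90 mm over the worktop. The +x and -x sides are open.
- release_top (a point): Centre of the top of the shutter release's push cap: a bare-metal disc 42 mm in diameter, 18 mm proud of a fixed black housing 80 x 100 x 40 mm; unpressed it is 58 mm above the worktop. Pressed straight down it goes 6 mm on a light spring (1 to 2.5 N) to the halfway stop; 9 N push it on, and 6 mm further (13 N) is the hard bottom stop. It springs back. The point moves with the cap.
- first_stage (a joint): First stage of the release, in m: 0 = up, 0.006 = at the halfway stop (and stays 0.006 while pressed further).
- second_stage (a joint): Second stage of the release, in m, beyond the halfway stop: 0 = not pressed beyond halfway, 0.006 = fully down.
Not all that is in view belongs to the job. Leave any green or red look-alike of the canister_small alone.

How it is judged (in metres and radians):
On the way, in this order (a step that is already met when the one before it is completed fails the run):
1. the smallest canister stands upright in the middle of the display disc, released and at rest (horizontal distance between canister_small_center and display_top below 0.02 m and z of canister_small_center in the frame of display_top between 0.036 and 0.046 m and angle between canister_small_center's own z axis and vertical below 0.08 rad and linear speed of canister_small below 0.02 m/s and contact force between the fingers and canister_small below 0.1 N), for 0.2 s.
2. the release is held at its halfway stop (value of joint first_stage above 0.0045 m and value of joint second_stage below 0.0018 m), for 0.6 s.
3. the release is pressed fully down (value of joint first_stage above 0.0045 m and value of joint second_stage above 0.0048 m), for 0.05 s.
At the end, for the whole second after the job is handed in: The smallest canister stands released, at rest and upright (within 0.08 rad) on the display disc, its axis within 20 mm of the disc's centre, and the shutter release is back up (both stages under 1 mm); the other canisters are within 20 mm of where they were (all of step 1 and value of joint each of first_stage, second_stage below 0.001 m and distance of each of canister_middle_center, canister_large_center from where it was at the start of the episode below 0.02 m); the robot touches nothing.
It fails at once if the picture is taken (second stage over 3 mm) while the smallest canister is not on the middle of the display disc (value of joint second_stage above 0.003 m and (horizontal distance between canister_small_center and display_top above 0.02 m or z of canister_small_center in the frame of display_top above 0.046 m)).
It fails at once if the smallest canister is banged or pressed onto the photo station with more than 60 N (contact force between canister_small and photo_station above 60 N).
It fails at once if the smallest canister is let go of while its underside is more than 15 mm above the display disc (dropped) (horizontal distance between canister_small_center and display_top below 0.08 m and z of canister_small_center in the frame of display_top above 0.056 m and contact force between the fingers and canister_small below 0.1 N).
It fails at once if the smallest canister tips over (more than 0.6 rad) (angle between canister_small_center's own z axis and vertical above 0.6 rad).
It fails at once if another canister is moved more than 20 mm (distance of any of canister_middle_center, canister_large_center from where it was at the start of the episode above 0.02 m).
It also fails if it takes over 51 s, if anything falls off the work surface, if the arm or the gripper's body presses on something with over 40 N, if the wrist force passes 120 N, or if a joint passes its speed limit or range.

## Robot

A 7-joint arm with a two-finger parallel gripper is mounted at the origin on the work surface. World frame = base frame: x ahead of the robot, y to its left, z up, the work surface at z = 0. Lengths are in m, angles in degrees, forces in N, time in s.
With the tool pointing down it reaches from about 0.425 to 0.95 m from the base axis. Payload 16.7 kg.
Tool frame: the origin (TCP) lies midway between the tips of the shut fingers; the grasp point (between the pads) lies 19 mm behind it; z points along the fingers, y is the line along which they close (so a half turn about z gives the same grasp; the last joint's range is limited). The gripper opens to 94 mm and grips with 3 to 60 N. Pads are 16 mm wide; open, the fingers measure 119 mm over their backs; the gripper's body (75 mm by 177 mm) begins 78 mm behind the grasp point.
Start: joints at [63.169, 24.414, 4.234, 92.017, -1.954, 63.644, -3.845], TCP at [0.212, -0.641, 0.205] pointing down, gripper open.
Joint ranges: [-163.25, 163.25], [-28.42, 122.38], [-70.27, 78.77], [12.13, 141.07], [-58.53, 238.53], [9.26, 117.41], [-156.51, 156.51]. Speed limits (degrees/s): [108.29, 108.29, 136.94, 136.94, 172.46, 172.46, 172.46].

## Interface

Orientations are given as a 3x3 rotation matrix whose columns are the frame's x, y, z axes.
In Python, from cell import ctrl gives the robot as it stands.
- The arm moves only by the tool arm_command, never from a script. Its argument "rows" is a list of rows, each an object with "translation": the shift along the tool's x, y, z in units of 200 mm (1.0 is 200 mm), a list of three; "delta_rot": the turn, a rotation vector about the tool's x, y, z in units of 180 degrees (1.0 is 180 degrees), a list of three; "hand": the gripper command: -1 is shut, 1 is fully open, values between are in proportion. A call has 1 to 5 rows; each row shifts and turns the commanded pose from where the row before left it, along the tool's axes as they then stand; what a row does not reach is not made up. A row lasts 1/12 s, in which the tool goes at most 41.7 mm and 7.16 degrees, less where a joint would pass 70% of its speed; a pose out of reach is approached as far as the arm can. A call with a number of a shift or a turn outside -1 to 1 is refused whole. A call with a gripper value outside its range is refused whole. The fingers move at their own pace and stop on an object; "force" is the grip in N (left out, the last holds). Time passes only in rows, so rows that do not move let the fingers close. It gives the time, the measured TCP pose, the force, the opening and the grip force at its end, in the units of the state.
- ctrl.sense(): the state, without advancing time (a new reading comes with each control period).
- ctrl.snapshot(name): name is "scene" or "top" or "wrist"; returns the picture (400x640x3 uint8, red, green, blue); there is no depth.
- ctrl.camera_model(name): a dict with "fovy" (degrees; the focal length in pixels is half the picture's height over the tangent of half this angle, whatever the lens; pixels are square), "cx", "cy" (the principal point, pixels), "R" (3x3) and "t" (3): a world point X has camera coordinates R X + t. Camera axes: x right, y down, z forward; pixel columns grow to the right and rows downward; lengths in m; the calibration is good to about 2 mm. The wrist camera is an equidistant fisheye: a pixel r from the principal point sees the ray r / f radians off the axis. A picture is of the moment at which its call begins: read the wrist's pose just before it. camera_model takes no time and is no camera call; for the wrist camera it gives the pose at the moment of the call.
- ctrl.hand_in(): hands the job in; it is judged then, once.
The state is a dict: "time_s": time; "joint_positions": joint angles; "dq": joint speeds; "joint_efforts": joint torques, N m; "tcp_pos": TCP position; "eef_rot": TCP orientation; "ft_force": force on the tool from outside, world axes, zero at the start; "torque": the same for the moment, N m; "opening": finger opening in m; "grasp_force": force on a finger pad.
Only numpy, scipy, OpenCV 4.12 (cv2) and the standard library are available. Lean on these libraries where they do the work, as an engineer would, in place of code of your own. Each camera call takes 0.05 s, during which the arm holds its last target. There are 200 camera calls.

## Working session

There is one attempt and no reset: what is moved stays moved. The work goes in short steps, Python scripts to look and compute and a tool call to move; the robot and the scene stay as the last step left them, time stands still between calls to the robot, and variables do not carry over. Pictures are saved under pics/ and viewed, at most 10 in all, crops included, and the job is handed in when it is done.

Besides the shell and the picture viewer there is one more tool, called after "Emit:" by a JSON object that holds its "method" and its "body". arm_command: Moves the arm, as the interface text tells. Shifts and turns lie within -1 to 1; 1 stands for 200 mm of shift or 180 degrees of turn. Its arguments: {"type":"object","properties":{"rows":{"type":"array","items":{"type":"object","properties":{"translation":{"type":"array","items":{"type":"number","minimum":-1,"maximum":1}},"delta_rot":{"type":"array","items":{"type":"number","minimum":-1,"maximum":1}},"hand":{"type":"number"}}}},"force":{"type":"number"}},"required":["rows"]}

```bash
mkdir -p pics; ls; python3 - <<'E'
from cell import ctrl
import cv2,numpy as np
for n in("scene","top"):
    im=ctrl.snapshot(n);cv2.imwrite(f"pics/{n}0.png",im[:,:,::-1])
    m=ctrl.camera_model(n);print(n,m)
s=ctrl.sense();print(s["time_s"],s["tcp_pos"],s["eef_rot"],s["opening"],s["joint_positions"])
E
```

```text
pics
scene {'fovy': 47.26203864455783, 'cx': 320.8920955755081, 'cy': 202.57974541964697, 'R': array([[-0.5333676 ,  0.84587754,  0.003193  ],
       [ 0.54976823,  0.34951989, -0.75867696],
       [-0.64286382, -0.4028983 , -0.65145918]]), 't': array([ 0.40043837, -0.25098906,  1.44378446])}
top {'fovy': 50.70390746400929, 'cx': 315.3622271749004, 'cy': 190.7939380798424, 'R': array([[ 0.01628486, -0.99986012,  0.00381316],
       [-0.99109756, -0.0166459 , -0.13209289],
       [ 0.13213789, -0.0016281 , -0.99123001]]), 't': array([-0.09232546,  0.56934429,  0.99387613])}
0.1 [ 0.21140912 -0.64060823  0.20487157] [[ 9.49618915e-01  3.13406652e-01 -4.33448598e-04]
 [ 3.13406943e-01 -9.49618302e-01  1.08138301e-03]
 [-7.26980927e-05 -1.16274756e-03 -9.99999321e-01]] 0.0941978252888537 [63.16925655 24.44435591  4.23040393 92.04772567 -1.95368954 63.64677566
 -3.84411418]
```

View pics/scene0.png

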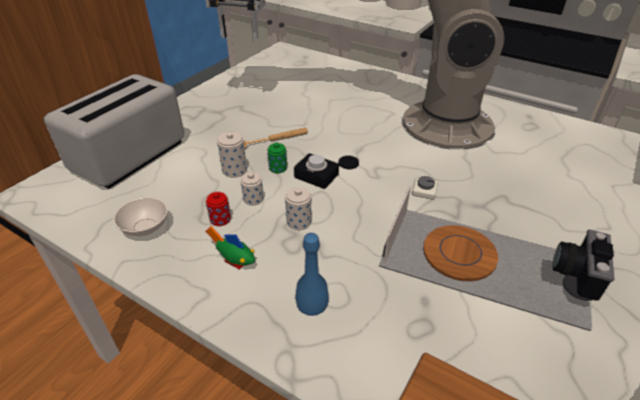

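View pics/top0.png

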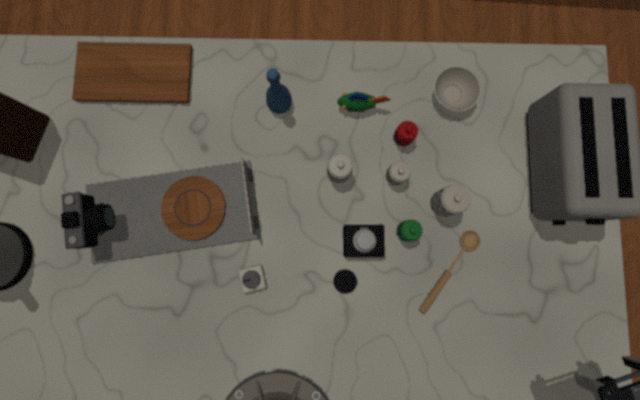

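The scene view shows the small white canister at about (252,188), the large one at (232,155) and the middle one at (298,210). In the top view they are at (399,173), (453,199) and (340,167). Also in the top view are the release cap at (364,240) and the disc at (193,208). The white box at (252,279) is a decoy. I'll enlarge these to get accurate pixel positions.

```bash
cat > h.py <<'E'
import numpy as np,cv2
from cell import ctrl
def K(m): return 200/np.tan(np.radians(m["fovy"]/2))
def at_z(n,u,v,z):
    m=ctrl.camera_model(n);f=K(m);R=np.array(m["R"]);t=np.array(m["t"])
    d=R.T@np.array([(u-m["cx"])/f,(v-m["cy"])/f,1]);c=-R.T@t
    return c+d*(z-c[2])/d[2]
def proj(n,X):
    m=ctrl.camera_model(n);p=np.array(m["R"])@np.array(X)+m["t"];f=K(m)
    return np.array([m["cx"]+f*p[0]/p[2],m["cy"]+f*p[1]/p[2]])
E
python3 - <<'E'
import cv2,numpy as np
t=cv2.imread("pics/top0.png");s=cv2.imread("pics/scene0.png")
def c(im,x,y,w,h,k): return cv2.resize(im[y:y+h,x:x+w],None,fx=k,fy=k,interpolation=cv2.INTER_CUBIC)
a=c(t,380,150,40,50,6); b=c(t,340,215,50,50,6); d=c(t,155,170,80,75,4)
e=c(s,232,165,40,50,6); 
o=np.zeros((600,800,3),np.uint8)
o[:300,:240]=a;o[:300,240:540]=np.clip(b*1.5,0,255);o[:300,550:790]=e;o[300:,:320]=d
f=c(s,410,215,100,75,4)[:300];o[300:,330:730]=f
cv2.imwrite("pics/c.png",o)
E
```

```text
(no output)
```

View pics/c.png

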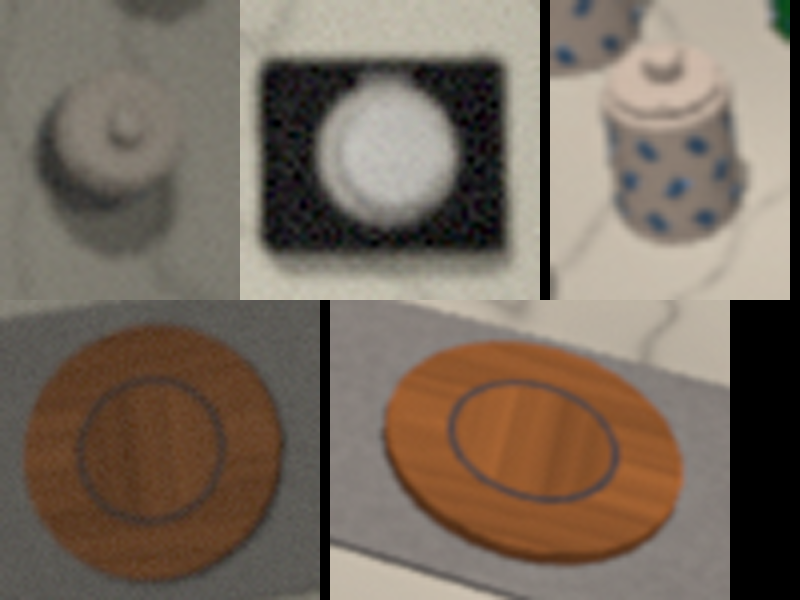

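```bash
python3 - <<'E'
from h import *
L={"lid":(399.5,172.2,.07),"knob":(401,171.3,.082),"cap":(366.3,240.5,.058),"ring":(192.8,207.3,.02),"green":(410,228,.075),"red":(407,132,.075),"mid":(340.5,166,.1),"large":(456,198,.118)}
for k,(u,v,z) in L.items(): print(k,at_z("top",u,v,z).round(4))
print("scene",at_z("scene",461,250,.02),at_z("scene",250.8,173,.082), at_z("scene",316.5,161,.058))
print("board", at_z("top",250,161,0.005),at_z("top",87,187,.005))
E
```

```text
lid [ 0.6146 -0.2826  0.07  ]
knob [ 0.6146 -0.2838  0.082 ]
cap [ 0.4518 -0.205   0.058 ]
ring [0.5269 0.2193 0.02  ]
green [ 0.4821 -0.3048  0.075 ]
red [ 0.712  -0.3006  0.075 ]
mid [ 0.6214 -0.14    0.1   ]
large [ 0.5491 -0.3995  0.118 ]
scene [0.53073596 0.22337959 0.02      ] [ 0.61971367 -0.28347566  0.082     ] [ 0.46399722 -0.19451861  0.058     ]
board [0.64889459 0.08465821 0.005     ] [0.57516511 0.49281608 0.005     ]
```

The top camera puts the canister at about (0.616, -0.283), the disc centre at (0.528, 0.221) and the cap at about (0.452, -0.205). I'll rotate first so the fingers close in the gap between the neighbouring canisters.

Emit:
{"method": "arm_command", "body": {"rows": [{"translation": [0, 0, -0.05], "delta_rot": [0, 0, -0.031], "hand": 1}, {"translation": [0, 0, -0.05], "delta_rot": [0, 0, -0.031], "hand": 1}, {"translation": [0, 0, 0], "delta_rot": [0, 0, -0.031], "hand": 1}], "force": 15}}

```text
time_s: 0.35
tcp_pos: [0.2118, -0.6415, 0.227]
eef_rot: [[0.816, 0.577, 0.001], [0.577, -0.816, -0.001], [-0.0, 0.001, -1.0]]
ft_force: [-0.4, -0.6, 0.6]
opening: 0.094
grasp_force: 0.0
```

```bash
cat >> h.py <<'E'
def delta(X):
    s=ctrl.sense();R=np.array(s["eef_rot"])
    print("t",round(s["time_s"],2),"tcp",np.round(s["tcp_pos"],4),"y-ang",np.degrees(np.arctan2(R[1,1],R[0,1])).round(2),"tilt",np.degrees(R[:2,2]).round(2),"F",np.round(s["ft_force"],1),"open",round(s["opening"],4),"grip",s["grasp_force"])
    print("units",(R.T@(np.array(X)-s["tcp_pos"])/.2).round(4))
E
python3 -c "
from h import *
delta([.616,-.283,.2])"
```

```text
t 0.35 tcp [ 0.2118 -0.6415  0.227 ] y-ang -54.73 tilt [ 0.03 -0.08] F [-0.4 -0.6  0.6] open 0.094 grip 0.0
units [ 2.6851 -0.2963  0.1334]
```

Emit:
{"method": "arm_command", "body": {"rows": [{"translation": [0.18, -0.02, 0], "hand": 1}, {"translation": [0.18, -0.02, 0], "hand": 1}, {"translation": [0.18, -0.02, 0], "hand": 1}, {"translation": [0.18, -0.02, 0], "hand": 1}, {"translation": [0.18, -0.02, 0], "hand": 1}]}}

```text
$.rows[0]: bad value
```

Emit:
{"method": "arm_command", "body": {"rows": [{"translation": [0.18, -0.02, 0], "hand": 1}, {"translation": [0.18, -0.02, 0], "hand": 1}, {"translation": [0.18, -0.02, 0], "hand": 1}, {"translation": [0.18, -0.02, 0], "hand": 1}, {"translation": [0.18, -0.02, 0], "hand": 1}]}}

```text
$.rows[0]: bad value
```

Emit:
{"method": "arm_command", "body": {"rows": [{"translation": [0.18, -0.02, 0], "hand": 1}, {"translation": [0.18, -0.02, 0.03], "hand": 1}, {"translation": [0.18, -0.02, 0.03], "hand": 1}, {"translation": [0.18, -0.02, 0.03], "hand": 1}, {"translation": [0.16, -0.01, 0.03], "hand": 0.8}]}}

```text
$.rows[0]: bad value
```

```bash
python3 - <<'E'
from h import *
delta([.616,-.283,.2])
m=ctrl.camera_model("wrist");print(m)
im=ctrl.snapshot("wrist");cv2.imwrite("pics/w1.png",im[:,:,::-1])
import pickle;pickle.dump(m,open("w1.pkl","wb"))
E
```

```text
t 0.35 tcp [ 0.2118 -0.6415  0.227 ] y-ang -54.73 tilt [ 0.03 -0.08] F [-0.4 -0.6  0.6] open 0.094 grip 0.0
units [ 2.6851 -0.2963  0.1334]
{'fovy': 65.70646984690485, 'cx': 317.48863907884476, 'cy': 200.0829064814595, 'R': array([[ 0.57769066, -0.81625432,  0.00154441],
       [-0.78853581, -0.55758245,  0.25944768],
       [-0.21091415, -0.15109833, -0.96575593]]), 't': array([-0.64669966, -0.22319841,  0.35952103])}
```

View pics/w1.png

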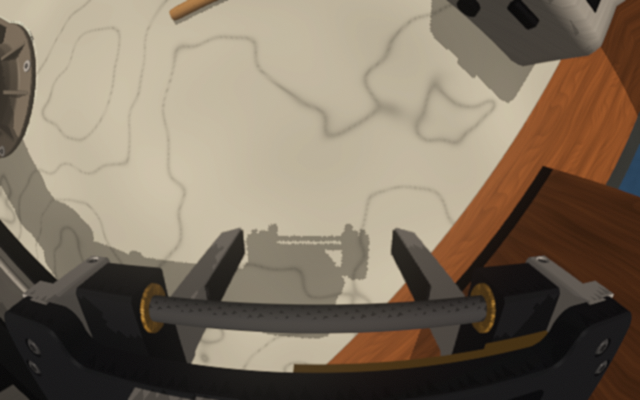

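The moves were refused because each row needs `delta_rot`, so the arm hasn't moved. The wrist view shows only bare worktop and the toaster corner at top right. I'll repeat the moves with `delta_rot` included.

Emit:
{"method": "arm_command", "body": {"rows": [{"translation": [0.18, -0.02, 0], "delta_rot": [0, 0, 0], "hand": 1}, {"translation": [0.18, -0.02, 0], "delta_rot": [0, 0, 0], "hand": 1}, {"translation": [0.18, -0.02, 0], "delta_rot": [0, 0, 0], "hand": 1}, {"translation": [0.18, -0.02, 0], "delta_rot": [0, 0, 0], "hand": 1}, {"translation": [0.18, -0.02, 0], "delta_rot": [0, 0, 0], "hand": 1}]}}

```text
time_s: 0.82
tcp_pos: [0.3483, -0.5198, 0.225]
eef_rot: [[0.821, 0.571, -0.0], [0.571, -0.821, 0.001], [0.0, -0.001, -1.0]]
ft_force: [0.7, -0.7, -0.1]
opening: 0.0937
grasp_force: 0.0
```

Emit:
{"method": "arm_command", "body": {"rows": [{"translation": [0.18, -0.02, 0], "delta_rot": [0, 0, 0], "hand": 1}, {"translation": [0.18, -0.02, 0], "delta_rot": [0, 0, 0], "hand": 1}, {"translation": [0.18, -0.02, 0], "delta_rot": [0, 0, 0], "hand": 1}, {"translation": [0.18, -0.02, 0], "delta_rot": [0, 0, 0], "hand": 1}, {"translation": [0.18, -0.02, 0], "delta_rot": [0, 0, 0], "hand": 1}]}}

```text
time_s: 1.23
tcp_pos: [0.4844, -0.4002, 0.2251]
eef_rot: [[0.821, 0.571, -0.0], [0.571, -0.821, 0.0], [-0.0, -0.001, -1.0]]
ft_force: [0.4, -1.2, -0.2]
opening: 0.0942
grasp_force: 0.0
```

```bash
python3 - <<'E'
from h import *
delta([.616,-.283,.2])
m=ctrl.camera_model("wrist")
im=ctrl.snapshot("wrist");cv2.imwrite("pics/w2.png",im[:,:,::-1])
import pickle;pickle.dump(m,open("w2.pkl","wb"))
E
```

```text
t 1.23 tcp [ 0.4844 -0.4002  0.2251] y-ang -55.15 tilt [-0.03  0.03] F [ 0.4 -1.2 -0.2] open 0.0942 grip 0.0
units [ 0.875  -0.1046  0.1254]
```

View pics/w2.png

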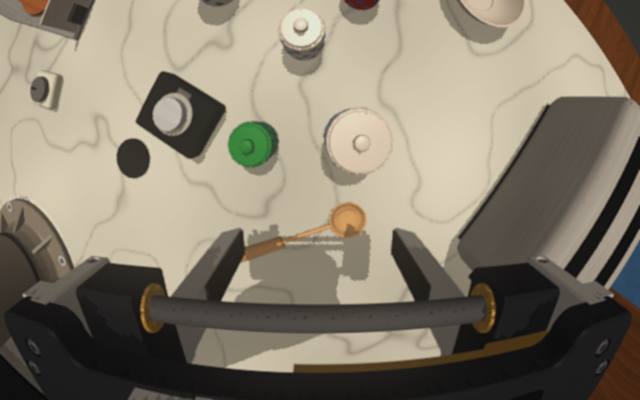

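The wrist view shows the small canister's knob at about (302,21), the cap at (171,113) and the large canister's knob at (361,142).

```bash
cat >> h.py <<'E'
def wz(m,u,v,z):
    f=K(m);p=np.array([u-m["cx"],v-m["cy"]]);r=np.hypot(*p);a=r/f
    d=np.array([*(p/r*np.sin(a)),np.cos(a)]);R=np.array(m["R"]);c=-R.T@np.array(m["t"]);d=R.T@d
    return (c+d*(z-c[2])/d[2]).round(4)
E
python3 - <<'E'
from h import *
import pickle;m=pickle.load(open("w2.pkl","rb"))
print(wz(m,302,21,.08),wz(m,301,28,.07),"cap",wz(m,171,113,.058),"large",wz(m,361,142,.115))
E
```

```text
[ 0.6243 -0.2834  0.08  ] [ 0.6193 -0.285   0.07  ] cap [ 0.4585 -0.206   0.058 ] large [ 0.5522 -0.403   0.115 ]
```

Emit:
{"method": "arm_command", "body": {"rows": [{"translation": [0.17, -0.02, 0], "delta_rot": [0, 0, 0], "hand": 1}, {"translation": [0.17, -0.02, 0], "delta_rot": [0, 0, 0], "hand": 1}, {"translation": [0.16, -0.02, 0], "delta_rot": [0, 0, 0], "hand": 1}, {"translation": [0, 0, 0], "delta_rot": [0, 0, 0], "hand": 1}]}}

```text
time_s: 1.62
tcp_pos: [0.563, -0.3283, 0.2247]
eef_rot: [[0.816, 0.578, 0.001], [0.578, -0.816, 0.003], [0.003, -0.002, -1.0]]
ft_force: [0.3, 0.3, 0.1]
opening: 0.0938
grasp_force: 0.0
```

```bash
python3 - <<'E'
from h import *
delta([.619,-.284,.2])
m=ctrl.camera_model("wrist")
im=ctrl.snapshot("wrist");cv2.imwrite("pics/w3.png",im[:,:,::-1])
import pickle;pickle.dump(m,open("w3.pkl","wb"))
E
```

```text
t 1.62 tcp [ 0.563  -0.3283  0.2247] y-ang -54.7 tilt [0.06 0.18] F [0.3 0.3 0.1] open 0.0938 grip 0.0
units [ 0.3561 -0.0185  0.1246]
```

View pics/w3.png

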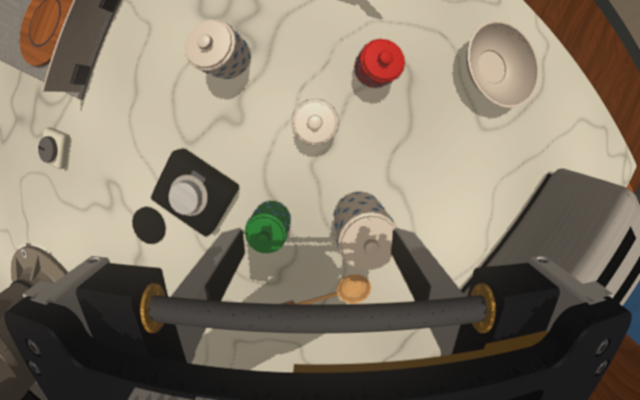

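The small canister's knob is now at (315,122) and its lid centre at about (315,122). The cap centre is at about (186,196).

```bash
python3 - <<'E'
from h import *
import pickle;m=pickle.load(open("w3.pkl","rb"))
k=wz(m,315,122,.081);print(k,wz(m,315,121,.07),"cap",wz(m,187,195,.058),"large",wz(m,373,243,.115))
delta([k[0],k[1],.031])
E
```

```text
[ 0.6208 -0.2844  0.081 ] [ 0.6215 -0.2837  0.07  ] cap [ 0.462 -0.204  0.058] large [ 0.5574 -0.4019  0.115 ]
t 1.67 tcp [ 0.5607 -0.3311  0.2246] y-ang -54.81 tilt [-0.01  0.11] F [-0.7 -0.  -0.2] open 0.094 grip 0.0
units [ 0.3793 -0.0161  0.9686]
```

Emit:
{"method": "arm_command", "body": {"rows": [{"translation": [0.13, -0.005, 0], "delta_rot": [0, 0, 0], "hand": 1}, {"translation": [0.13, -0.005, 0], "delta_rot": [0, 0, 0], "hand": 1}, {"translation": [0.11, -0.005, 0], "delta_rot": [0, 0, 0], "hand": 1}, {"translation": [0, 0, 0], "delta_rot": [0, 0, 0], "hand": 1}, {"translation": [0, 0, 0], "delta_rot": [0, 0, 0], "hand": 1}]}}

```text
time_s: 2.08
tcp_pos: [0.6173, -0.2893, 0.2248]
eef_rot: [[0.819, 0.573, -0.001], [0.573, -0.819, 0.0], [-0.001, -0.001, -1.0]]
ft_force: [-0.3, -0.1, -0.6]
opening: 0.094
grasp_force: 0.0
```

```bash
python3 - <<'E'
from h import *
delta([.6205,-.284,.031])
E
```

```text
t 2.08 tcp [ 0.6173 -0.2893  0.2248] y-ang -55.01 tilt [-0.06  0.03] F [-0.3 -0.1 -0.6] open 0.094 grip 0.0
units [ 0.029  -0.0117  0.9688]
```

Emit:
{"method": "arm_command", "body": {"rows": [{"translation": [0.025, -0.01, 0.1], "delta_rot": [0, 0, 0], "hand": 1}, {"translation": [0, 0, 0.16], "delta_rot": [0, 0, 0], "hand": 1}, {"translation": [0, 0, 0.16], "delta_rot": [0, 0, 0], "hand": 1}, {"translation": [0, 0, 0.14], "delta_rot": [0, 0, 0], "hand": 1}, {"translation": [0, 0, 0], "delta_rot": [0, 0, 0], "hand": 1}]}}

```text
time_s: 2.5
tcp_pos: [0.6159, -0.2858, 0.1078]
eef_rot: [[0.821, 0.571, -0.008], [0.571, -0.821, 0.002], [-0.005, -0.006, -1.0]]
ft_force: [-1.0, 0.7, 0.0]
opening: 0.0938
grasp_force: 0.0
```

Emit:
{"method": "arm_command", "body": {"rows": [{"translation": [0, 0, 0.1], "delta_rot": [0, 0, 0], "hand": 1}, {"translation": [0, 0, 0.1], "delta_rot": [0, 0, 0], "hand": 1}, {"translation": [0, 0, 0.1], "delta_rot": [0, 0, 0], "hand": 1}, {"translation": [0, 0, 0.1], "delta_rot": [0, 0, 0], "hand": 1}, {"translation": [0, 0, 0], "delta_rot": [0, 0, 0], "hand": 1}]}}

```text
time_s: 2.92
tcp_pos: [0.6181, -0.2858, 0.0314]
eef_rot: [[0.82, 0.572, -0.004], [0.572, -0.82, 0.001], [-0.003, -0.003, -1.0]]
ft_force: [-0.8, -0.9, -0.4]
opening: 0.0938
grasp_force: 0.0
```

Emit:
{"method": "arm_command", "body": {"rows": [{"translation": [0, 0, 0], "delta_rot": [0, 0, 0], "hand": 0}, {"translation": [0, 0, 0], "delta_rot": [0, 0, 0], "hand": -0.4}, {"translation": [0, 0, 0], "delta_rot": [0, 0, 0], "hand": -0.4}, {"translation": [0, 0, 0], "delta_rot": [0, 0, 0], "hand": -0.4}, {"translation": [0, 0, 0], "delta_rot": [0, 0, 0], "hand": -0.4}], "force": 15}}

```text
time_s: 3.33
tcp_pos: [0.6208, -0.2854, 0.0346]
eef_rot: [[0.819, 0.574, 0.001], [0.574, -0.819, -0.001], [0.001, 0.001, -1.0]]
ft_force: [-0.4, -1.2, 1.0]
opening: 0.0642
grasp_force: 0.0
```

Emit:
{"method": "arm_command", "body": {"rows": [{"translation": [0, 0, 0], "delta_rot": [0, 0, 0], "hand": -1}, {"translation": [0, 0, 0], "delta_rot": [0, 0, 0], "hand": -1}, {"translation": [0, 0, 0], "delta_rot": [0, 0, 0], "hand": -1}, {"translation": [0, 0, 0], "delta_rot": [0, 0, 0], "hand": -1}, {"translation": [0, 0, 0], "delta_rot": [0, 0, 0], "hand": -1}], "force": 15}}

```text
time_s: 3.75
tcp_pos: [0.6204, -0.285, 0.0339]
eef_rot: [[0.819, 0.574, 0.0], [0.574, -0.819, 0.0], [0.0, 0.0, -1.0]]
ft_force: [-2.1, 1.3, 6.1]
opening: 0.0517
grasp_force: 15.0
```

Emit:
{"method": "arm_command", "body": {"rows": [{"translation": [0, 0, -0.03], "delta_rot": [0, 0, 0], "hand": -1}, {"translation": [0, 0, -0.07], "delta_rot": [0, 0, 0], "hand": -1}, {"translation": [0, 0, -0.1], "delta_rot": [0, 0, 0], "hand": -1}, {"translation": [0, 0, -0.1], "delta_rot": [0, 0, 0], "hand": -1}, {"translation": [0, 0, 0], "delta_rot": [0, 0, 0], "hand": -1}]}}

```text
time_s: 4.17
tcp_pos: [0.6225, -0.2859, 0.0986]
eef_rot: [[0.819, 0.573, 0.005], [0.573, -0.819, -0.002], [0.003, 0.005, -1.0]]
ft_force: [0.5, -0.1, -1.5]
opening: 0.0517
grasp_force: 15.0
```

```bash
python3 - <<'E'
from h import *
delta([.45,.165,.20])
E
```

```text
t 4.17 tcp [ 0.6225 -0.2859  0.0986] y-ang -55.01 tilt [ 0.31 -0.11] F [ 0.5 -0.1 -1.5] open 0.0517 grip 14.99978095293045
units [ 0.588  -2.3392 -0.5162]
```

Emit:
{"method": "arm_command", "body": {"rows": [{"translation": [0, 0, -0.1], "delta_rot": [0, 0, 0], "hand": -1}, {"translation": [0, 0, -0.13], "delta_rot": [0, 0, 0], "hand": -1}, {"translation": [0, 0, -0.13], "delta_rot": [0, 0, 0], "hand": -1}, {"translation": [0.02, -0.06, -0.1], "delta_rot": [0, 0, 0], "hand": -1}, {"translation": [0.03, -0.12, -0.03], "delta_rot": [0, 0, 0], "hand": -1}]}}

```text
time_s: 4.58
tcp_pos: [0.6091, -0.2525, 0.1951]
eef_rot: [[0.821, 0.571, 0.004], [0.571, -0.821, -0.002], [0.002, 0.004, -1.0]]
ft_force: [-0.7, -0.3, -1.8]
opening: 0.0519
grasp_force: 15.0
```

Emit:
{"method": "arm_command", "body": {"rows": [{"translation": [0.04, -0.15, 0], "delta_rot": [0, 0, 0], "hand": -1}, {"translation": [0.04, -0.16, 0], "delta_rot": [0, 0, 0], "hand": -1}, {"translation": [0.04, -0.16, 0], "delta_rot": [0, 0, 0], "hand": -1}, {"translation": [0.04, -0.16, 0], "delta_rot": [0, 0, 0], "hand": -1}, {"translation": [0.04, -0.16, 0], "delta_rot": [0, 0, 0], "hand": -1}]}}

```text
time_s: 5.0
tcp_pos: [0.5491, -0.0962, 0.1919]
eef_rot: [[0.819, 0.573, 0.0], [0.573, -0.819, -0.0], [0.0, 0.0, -1.0]]
ft_force: [-0.1, 0.2, -2.1]
opening: 0.0515
grasp_force: 15.0
```

Emit:
{"method": "arm_command", "body": {"rows": [{"translation": [0.04, -0.16, 0], "delta_rot": [0, 0, 0], "hand": -1}, {"translation": [0.04, -0.16, 0], "delta_rot": [0, 0, 0], "hand": -1}, {"translation": [0.04, -0.16, 0], "delta_rot": [0, 0, 0], "hand": -1}, {"translation": [0.04, -0.16, 0], "delta_rot": [0, 0, 0], "hand": -1}, {"translation": [0.04, -0.16, 0], "delta_rot": [0, 0, 0], "hand": -1}]}}

```text
time_s: 5.42
tcp_pos: [0.4901, 0.0577, 0.1919]
eef_rot: [[0.819, 0.574, 0.001], [0.574, -0.819, -0.0], [0.0, 0.001, -1.0]]
ft_force: [1.2, 0.8, -2.3]
opening: 0.0518
grasp_force: 15.0
```

```bash
python3 - <<'E'
from h import *
delta([.45,.165,.20])
E
```

```text
t 5.42 tcp [0.4901 0.0577 0.1919] y-ang -55.0 tilt [ 0.03 -0.01] F [ 1.2  0.8 -2.3] open 0.0518 grip 14.998813569545746
units [ 0.1434 -0.5545 -0.0405]
```

Emit:
{"method": "arm_command", "body": {"rows": [{"translation": [0.04, -0.15, 0], "delta_rot": [0, 0, 0], "hand": -1}, {"translation": [0.04, -0.15, 0], "delta_rot": [0, 0, 0], "hand": -1}, {"translation": [0.03, -0.13, 0], "delta_rot": [0, 0, 0], "hand": -1}, {"translation": [0.03, -0.1, 0], "delta_rot": [0, 0, 0], "hand": -1}, {"translation": [0, 0, 0], "delta_rot": [0, 0, 0], "hand": -1}]}}

```text
time_s: 5.83
tcp_pos: [0.4516, 0.1634, 0.1921]
eef_rot: [[0.816, 0.578, 0.001], [0.578, -0.816, 0.001], [0.001, -0.001, -1.0]]
ft_force: [-1.1, -0.2, -2.0]
opening: 0.0512
grasp_force: 15.0
```

```bash
python3 - <<'E'
from h import *
delta([.529,.221,.12])
m=ctrl.camera_model("wrist")
im=ctrl.snapshot("wrist");cv2.imwrite("pics/w4.png",im[:,:,::-1])
import pickle;pickle.dump(m,open("w4.pkl","wb"))
E
```

```text
t 5.83 tcp [0.4516 0.1634 0.1921] y-ang -54.71 tilt [0.03 0.06] F [-1.1 -0.2 -2. ] open 0.0512 grip 15.000371485948563
units [ 0.4819 -0.0115  0.3611]
```

View pics/w4.png

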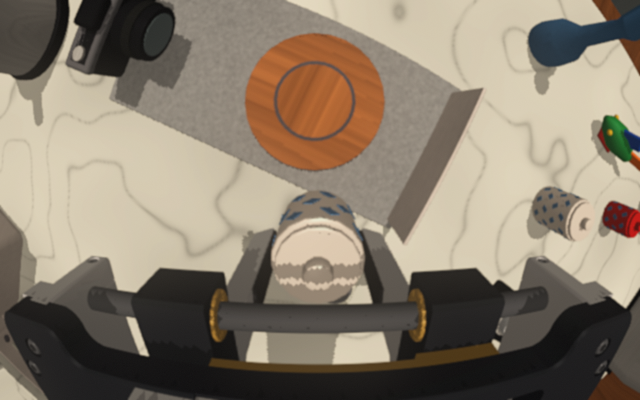

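The ring centre is at about (314.5,101), and the canister is held upright in the fingers.

```bash
python3 - <<'E'
from h import *
import pickle;m=pickle.load(open("w4.pkl","rb"))
a=np.array([wz(m,u,v,.02) for u,v in((275,101),(354,101),(314.5,62),(314.5,140))]);print(a,a[:2].mean(0),a[2:].mean(0),wz(m,314.5,101,.02))
from scipy.spatial.transform import Rotation
R=np.array(m["R"]);print("camcentre",-R.T@m["t"])
delta([.53,.221,.12])
E
```

```text
[[0.5031 0.2579 0.02  ]
 [0.5542 0.1854 0.02  ]
 [0.5649 0.2472 0.02  ]
 [0.492  0.1957 0.02  ]] [0.52865 0.22165 0.02   ] [0.52845 0.22145 0.02   ] [0.5282 0.2213 0.02  ]
camcentre [0.51324722 0.20640606 0.3713893 ]
t 5.88 tcp [0.4524 0.1612 0.1919] y-ang -54.8 tilt [0.03 0.02] F [-0.2 -0.6 -2.1] open 0.0514 grip 14.999919086694717
units [ 0.4891 -0.0207  0.36  ]
```

Emit:
{"method": "arm_command", "body": {"rows": [{"translation": [0.12, -0.005, 0], "delta_rot": [0, 0, 0], "hand": -1}, {"translation": [0.14, -0.005, 0], "delta_rot": [0, 0, 0], "hand": -1}, {"translation": [0.14, -0.005, 0], "delta_rot": [0, 0, 0], "hand": -1}, {"translation": [0.08, -0.005, 0.05], "delta_rot": [0, 0, 0], "hand": -1}, {"translation": [0, 0, 0.1], "delta_rot": [0, 0, 0], "hand": -1}]}}

```text
time_s: 6.3
tcp_pos: [0.5331, 0.2193, 0.1628]
eef_rot: [[0.819, 0.573, 0.004], [0.573, -0.819, 0.002], [0.004, 0.0, -1.0]]
ft_force: [-1.1, -0.7, -2.5]
opening: 0.052
grasp_force: 15.0
```

Emit:
{"method": "arm_command", "body": {"rows": [{"translation": [0, 0, 0.14], "delta_rot": [0, 0, 0], "hand": -1}, {"translation": [0, 0, 0.14], "delta_rot": [0, 0, 0], "hand": -1}, {"translation": [0, 0, 0.1], "delta_rot": [0, 0, 0], "hand": -1}, {"translation": [0, 0, 0], "delta_rot": [0, 0, 0], "hand": -1}, {"translation": [0, 0, 0], "delta_rot": [0, 0, 0], "hand": -1}]}}

```text
time_s: 6.72
tcp_pos: [0.5294, 0.2167, 0.0852]
eef_rot: [[0.82, 0.573, -0.002], [0.573, -0.82, -0.001], [-0.002, -0.0, -1.0]]
ft_force: [1.1, -0.3, -1.3]
opening: 0.0524
grasp_force: 15.0
```

```bash
python3 - <<'E'
from h import *
delta([.5285,.2215,.054])
E
```

```text
t 6.72 tcp [0.5294 0.2167 0.0852] y-ang -55.04 tilt [-0.09 -0.05] F [ 1.1 -0.3 -1.3] open 0.0524 grip 14.999814480543137
units [ 0.0104 -0.0222  0.1561]
```

Well within tolerance. I'll lower the rest of the way slowly with a small sideways correction.

Emit:
{"method": "arm_command", "body": {"rows": [{"translation": [0.005, -0.01, 0.04], "delta_rot": [0, 0, 0], "hand": -1}, {"translation": [0, 0, 0.04], "delta_rot": [0, 0, 0], "hand": -1}, {"translation": [0, 0, 0.03], "delta_rot": [0, 0, 0], "hand": -1}, {"translation": [0, 0, 0.02], "delta_rot": [0, 0, 0], "hand": -1}, {"translation": [0, 0, 0], "delta_rot": [0, 0, 0], "hand": -1}]}}

```text
time_s: 7.13
tcp_pos: [0.5288, 0.2197, 0.0588]
eef_rot: [[0.819, 0.574, -0.001], [0.574, -0.819, -0.0], [-0.001, -0.0, -1.0]]
ft_force: [-0.1, -0.1, -2.5]
opening: 0.0522
grasp_force: 15.0
```

Emit:
{"method": "arm_command", "body": {"rows": [{"translation": [0, 0, 0.01], "delta_rot": [0, 0, 0], "hand": -1}, {"translation": [0, 0, 0], "delta_rot": [0, 0, 0], "hand": -1}, {"translation": [0, 0, 0.005], "delta_rot": [0, 0, 0], "hand": -1}, {"translation": [0, 0, 0], "delta_rot": [0, 0, 0], "hand": -1}]}}

```text
time_s: 7.47
tcp_pos: [0.5292, 0.22, 0.0566]
eef_rot: [[0.819, 0.574, 0.0], [0.574, -0.819, 0.0], [0.0, 0.0, -1.0]]
ft_force: [0.2, 0.1, -1.5]
opening: 0.0516
grasp_force: 15.0
```

Emit:
{"method": "arm_command", "body": {"rows": [{"translation": [0, 0, 0.007], "delta_rot": [0, 0, 0], "hand": -1}, {"translation": [0, 0, 0], "delta_rot": [0, 0, 0], "hand": -1}, {"translation": [0, 0, 0.005], "delta_rot": [0, 0, 0], "hand": -1}, {"translation": [0, 0, 0], "delta_rot": [0, 0, 0], "hand": -1}, {"translation": [0, 0, 0], "delta_rot": [0, 0, 0], "hand": -1}]}}

```text
time_s: 7.88
tcp_pos: [0.5291, 0.2199, 0.0541]
eef_rot: [[0.819, 0.574, -0.0], [0.574, -0.819, 0.0], [-0.0, -0.0, -1.0]]
ft_force: [0.4, -0.2, -2.3]
opening: 0.0521
grasp_force: 15.0
```

Emit:
{"method": "arm_command", "body": {"rows": [{"translation": [0, 0, 0.003], "delta_rot": [0, 0, 0], "hand": -1}, {"translation": [0, 0, 0], "delta_rot": [0, 0, 0], "hand": -1}, {"translation": [0, 0, 0], "delta_rot": [0, 0, 0], "hand": -1}]}}

```text
time_s: 8.13
tcp_pos: [0.5292, 0.22, 0.0538]
eef_rot: [[0.819, 0.574, 0.0], [0.574, -0.819, 0.0], [0.0, 0.0, -1.0]]
ft_force: [-1.8, -1.2, 4.6]
opening: 0.0517
grasp_force: 15.0
```

Emit:
{"method": "arm_command", "body": {"rows": [{"translation": [0, 0, 0.002], "delta_rot": [0, 0, 0], "hand": -1}, {"translation": [0, 0, 0], "delta_rot": [0, 0, 0], "hand": -1}, {"translation": [0, 0, 0], "delta_rot": [0, 0, 0], "hand": -1}]}}

```text
time_s: 8.38
tcp_pos: [0.5293, 0.22, 0.0538]
eef_rot: [[0.819, 0.574, 0.0], [0.574, -0.819, -0.0], [0.0, 0.0, -1.0]]
ft_force: [-5.4, -2.2, 11.7]
opening: 0.0517
grasp_force: 15.0
```

The force reading shows it has touched down, so I'll open the fingers.

Emit:
{"method": "arm_command", "body": {"rows": [{"translation": [0, 0, -0.001], "delta_rot": [0, 0, 0], "hand": 0.15}, {"translation": [0, 0, 0], "delta_rot": [0, 0, 0], "hand": 0.2}, {"translation": [0, 0, 0], "delta_rot": [0, 0, 0], "hand": 0.5}, {"translation": [0, 0, 0], "delta_rot": [0, 0, 0], "hand": 0.8}, {"translation": [0, 0, 0], "delta_rot": [0, 0, 0], "hand": 0.9}]}}

```text
time_s: 8.8
tcp_pos: [0.5292, 0.22, 0.0532]
eef_rot: [[0.819, 0.574, -0.0], [0.574, -0.819, 0.0], [0.0, -0.0, -1.0]]
ft_force: [0.3, -0.6, 0.2]
opening: 0.073
grasp_force: 0.0
```

Emit:
{"method": "arm_command", "body": {"rows": [{"translation": [0, 0, 0], "delta_rot": [0, 0, 0], "hand": 0.9}, {"translation": [0, 0, 0], "delta_rot": [0, 0, 0], "hand": 0.9}, {"translation": [0, 0, 0], "delta_rot": [0, 0, 0], "hand": 0.9}, {"translation": [0, 0, -0.05], "delta_rot": [0, 0, 0], "hand": 0.9}, {"translation": [0, 0, -0.1], "delta_rot": [0, 0, 0], "hand": 0.9}]}}

```text
time_s: 9.22
tcp_pos: [0.5279, 0.2194, 0.0823]
eef_rot: [[0.819, 0.574, -0.003], [0.574, -0.819, -0.001], [-0.003, -0.001, -1.0]]
ft_force: [-0.7, -0.4, 0.7]
opening: 0.0893
grasp_force: 0.0
```

Emit:
{"method": "arm_command", "body": {"rows": [{"translation": [0, 0, -0.15], "delta_rot": [0, 0, 0], "hand": 0.9}, {"translation": [0, 0, -0.15], "delta_rot": [0, 0, 0], "hand": 0.9}, {"translation": [0, 0, -0.15], "delta_rot": [0, 0, 0], "hand": 0.9}, {"translation": [0, 0, -0.1], "delta_rot": [0, 0, 0], "hand": 0.9}, {"translation": [0, 0, 0], "delta_rot": [0, 0, 0], "hand": -1}]}}

```text
time_s: 9.63
tcp_pos: [0.5309, 0.221, 0.1986]
eef_rot: [[0.819, 0.574, 0.006], [0.574, -0.819, 0.003], [0.006, 0.001, -1.0]]
ft_force: [0.2, 0.6, -1.0]
opening: 0.0853
grasp_force: 0.0
```

```bash
python3 - <<'E'
from h import *
delta([.459,-.205,.2])
for n in("scene","top"):
    im=ctrl.snapshot(n);cv2.imwrite(f"pics/{n}2.png",im[:,:,::-1])
t=cv2.imread("pics/top2.png")[:300,50:450];s=cv2.imread("pics/scene2.png")[100:320,180:640]
t=cv2.resize(t,(400,300));s=cv2.resize(s,(800,383)) [:300]
o=np.zeros((600,800,3),np.uint8);o[:300,:400]=t;o[300:]=s
o[:300,400:]=cv2.resize(cv2.imread("pics/top2.png")[215:265,335:395],(400,300),interpolation=cv2.INTER_CUBIC)
cv2.imwrite("pics/c2.png",o)
E
```

```text
t 9.63 tcp [0.5309 0.221  0.1986] y-ang -55.0 tilt [0.35 0.14] F [ 0.2  0.6 -1. ] open 0.0853 grip 0.0
units [-1.5164  1.5386 -0.0146]
```

View pics/c2.png

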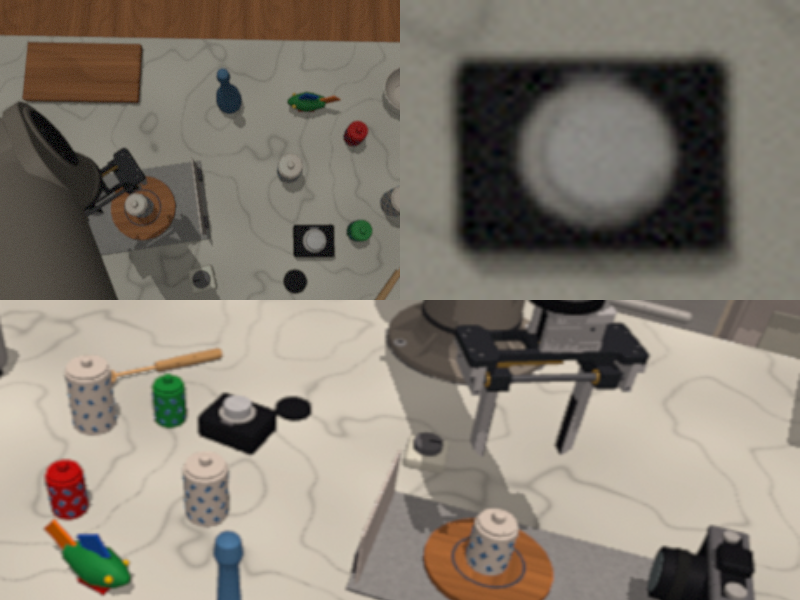

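Canister: it stands upright and released in the middle of the ring. The cap is visible on the black housing at about (0.458, -0.203). I'll move over to it with the gripper closed.

Emit:
{"method": "arm_command", "body": {"rows": [{"translation": [-0.05, 0.05, 0], "delta_rot": [0, 0, 0], "hand": -1}, {"translation": [-0.11, 0.11, 0], "delta_rot": [0, 0, 0], "hand": -1}, {"translation": [-0.11, 0.11, 0], "delta_rot": [0, 0, 0], "hand": -1}, {"translation": [-0.11, 0.11, 0], "delta_rot": [0, 0, 0], "hand": -1}, {"translation": [-0.11, 0.11, 0], "delta_rot": [0, 0, 0], "hand": -1}]}}

```text
time_s: 10.15
tcp_pos: [0.5036, 0.0812, 0.1922]
eef_rot: [[0.819, 0.574, -0.002], [0.574, -0.819, -0.0], [-0.002, -0.001, -1.0]]
ft_force: [0.3, -0.2, 0.3]
opening: 0.0447
grasp_force: 0.0
```

Emit:
{"method": "arm_command", "body": {"rows": [{"translation": [-0.11, 0.11, 0], "delta_rot": [0, 0, 0], "hand": -1}, {"translation": [-0.11, 0.11, 0], "delta_rot": [0, 0, 0], "hand": -1}, {"translation": [-0.11, 0.11, 0], "delta_rot": [0, 0, 0], "hand": -1}, {"translation": [-0.11, 0.11, 0], "delta_rot": [0, 0, 0], "hand": -1}, {"translation": [-0.11, 0.11, 0], "delta_rot": [0, 0, 0], "hand": -1}]}}

```text
time_s: 10.57
tcp_pos: [0.4763, -0.0718, 0.1923]
eef_rot: [[0.819, 0.573, -0.002], [0.573, -0.819, 0.0], [-0.001, -0.001, -1.0]]
ft_force: [0.1, -0.5, 0.2]
opening: 0.0115
grasp_force: 0.0
```

Emit:
{"method": "arm_command", "body": {"rows": [{"translation": [-0.11, 0.11, 0], "delta_rot": [0, 0, 0], "hand": -1}, {"translation": [-0.11, 0.11, 0], "delta_rot": [0, 0, 0], "hand": -1}, {"translation": [-0.11, 0.11, 0], "delta_rot": [0, 0, 0], "hand": -1}, {"translation": [-0.08, 0.09, 0], "delta_rot": [0, 0, 0], "hand": -1}, {"translation": [0, 0, 0], "delta_rot": [0, 0, 0], "hand": -1}]}}

```text
time_s: 10.98
tcp_pos: [0.4566, -0.1907, 0.1922]
eef_rot: [[0.823, 0.569, -0.002], [0.569, -0.823, -0.0], [-0.002, -0.001, -1.0]]
ft_force: [-0.6, -0.8, 0.2]
opening: 0.0004
grasp_force: 0.0
```

```bash
python3 - <<'E'
from h import *
print(at_z("scene",316.9,159.8,.058),at_z("top",364.5,240.5,.058))
delta([.458,-.203,.075])
E
```

```text
[ 0.45892129 -0.19653429  0.058     ] [ 0.45171452 -0.2007665   0.058     ]
t 10.98 tcp [ 0.4566 -0.1907  0.1922] y-ang -55.35 tilt [-0.12 -0.03] F [-0.6 -0.8  0.2] open 0.0004 grip 0.0
units [-0.0282  0.0551  0.5862]
```

Emit:
{"method": "arm_command", "body": {"rows": [{"translation": [-0.025, 0.045, 0.1], "delta_rot": [0, 0, 0], "hand": -1}, {"translation": [0, 0, 0.15], "delta_rot": [0, 0, 0], "hand": -1}, {"translation": [0, 0, 0.15], "delta_rot": [0, 0, 0], "hand": -1}, {"translation": [0, 0, 0.15], "delta_rot": [0, 0, 0], "hand": -1}, {"translation": [0, 0, 0], "delta_rot": [0, 0, 0], "hand": -1}]}}

```text
time_s: 11.4
tcp_pos: [0.4561, -0.1947, 0.0781]
eef_rot: [[0.819, 0.574, -0.008], [0.574, -0.819, 0.003], [-0.005, -0.007, -1.0]]
ft_force: [-1.2, 0.6, -1.3]
opening: 0.0006
grasp_force: 0.0
```

Emit:
{"method": "arm_command", "body": {"rows": [{"translation": [0, 0, 0.04], "delta_rot": [0, 0, 0], "hand": -1}, {"translation": [0, 0, 0.04], "delta_rot": [0, 0, 0], "hand": -1}, {"translation": [0, 0, 0], "delta_rot": [0, 0, 0], "hand": -1}, {"translation": [0, 0, 0], "delta_rot": [0, 0, 0], "hand": -1}]}}

```text
time_s: 11.73
tcp_pos: [0.4605, -0.1959, 0.068]
eef_rot: [[0.819, 0.574, 0.001], [0.574, -0.819, -0.0], [0.0, 0.001, -1.0]]
ft_force: [-0.3, -0.2, 0.8]
opening: 0.0003
grasp_force: 0.0
```

```bash
python3 - <<'E'
from h import *
delta([.457,-.202,.058])
im=ctrl.snapshot("scene")[100:250,220:420];cv2.imwrite("pics/s3.png",cv2.resize(im[:,:,::-1],(800,600),interpolation=cv2.INTER_CUBIC))
E
```

```text
t 11.73 tcp [ 0.4605 -0.1959  0.068 ] y-ang -54.99 tilt [ 0.04 -0.01] F [-0.3 -0.2  0.8] open 0.0003 grip 0.0
units [-0.0318  0.0148  0.0499]
```

View pics/s3.png

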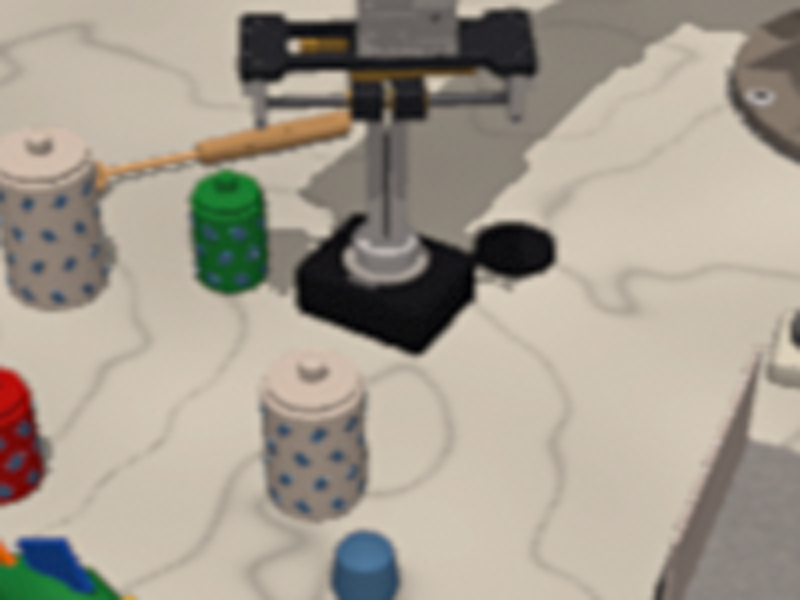

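The shut fingertips are over the cap, close to its centre. I'll go down in small steps.

Emit:
{"method": "arm_command", "body": {"rows": [{"translation": [-0.015, 0.015, 0.01], "delta_rot": [0, 0, 0], "hand": -1}, {"translation": [0, 0, 0.02], "delta_rot": [0, 0, 0], "hand": -1}, {"translation": [0, 0, 0.01], "delta_rot": [0, 0, 0], "hand": -1}, {"translation": [0, 0, 0], "delta_rot": [0, 0, 0], "hand": -1}, {"translation": [0, 0, 0], "delta_rot": [0, 0, 0], "hand": -1}]}}

```text
time_s: 12.2
tcp_pos: [0.4593, -0.1999, 0.0592]
eef_rot: [[0.819, 0.574, -0.0], [0.574, -0.819, 0.0], [-0.0, -0.0, -1.0]]
ft_force: [-0.7, -1.2, 0.3]
opening: 0.0003
grasp_force: 0.0
```

Emit:
{"method": "arm_command", "body": {"rows": [{"translation": [0, 0, 0.01], "delta_rot": [0, 0, 0], "hand": -1}, {"translation": [0, 0, 0], "delta_rot": [0, 0, 0], "hand": -1}, {"translation": [0, 0, 0.01], "delta_rot": [0, 0, 0], "hand": -1}, {"translation": [0, 0, 0], "delta_rot": [0, 0, 0], "hand": -1}, {"translation": [0, 0, 0], "delta_rot": [0, 0, 0], "hand": -1}]}}

```text
time_s: 12.62
tcp_pos: [0.4596, -0.2, 0.0553]
eef_rot: [[0.819, 0.574, 0.0], [0.574, -0.819, 0.0], [0.0, 0.0, -1.0]]
ft_force: [0.3, 0.0, 2.2]
opening: 0.0005
grasp_force: 0.8
```

Contact at 2.2 N on the light spring. Next is 2 mm more, then 1 mm, checking each time.

Emit:
{"method": "arm_command", "body": {"rows": [{"translation": [0, 0, 0.005], "delta_rot": [0, 0, 0], "hand": -1}, {"translation": [0, 0, 0], "delta_rot": [0, 0, 0], "hand": -1}, {"translation": [0, 0, 0.005], "delta_rot": [0, 0, 0], "hand": -1}, {"translation": [0, 0, 0], "delta_rot": [0, 0, 0], "hand": -1}, {"translation": [0, 0, 0], "delta_rot": [0, 0, 0], "hand": -1}]}}

```text
time_s: 13.03
tcp_pos: [0.4595, -0.1999, 0.0533]
eef_rot: [[0.819, 0.574, 0.0], [0.574, -0.819, 0.0], [0.0, 0.0, -1.0]]
ft_force: [0.7, 0.2, 1.9]
opening: 0.0005
grasp_force: 1.0
```

Emit:
{"method": "arm_command", "body": {"rows": [{"translation": [0, 0, 0.004], "delta_rot": [0, 0, 0], "hand": -1}, {"translation": [0, 0, 0], "delta_rot": [0, 0, 0], "hand": -1}, {"translation": [0, 0, 0], "delta_rot": [0, 0, 0], "hand": -1}, {"translation": [0, 0, 0], "delta_rot": [0, 0, 0], "hand": -1}]}}

```text
time_s: 13.37
tcp_pos: [0.4595, -0.2, 0.0525]
eef_rot: [[0.819, 0.574, 0.0], [0.574, -0.819, 0.0], [0.0, 0.0, -1.0]]
ft_force: [0.6, -0.5, 2.3]
opening: 0.0007
grasp_force: 1.1
```

Emit:
{"method": "arm_command", "body": {"rows": [{"translation": [0, 0, 0.003], "delta_rot": [0, 0, 0], "hand": -1}, {"translation": [0, 0, 0], "delta_rot": [0, 0, 0], "hand": -1}, {"translation": [0, 0, 0], "delta_rot": [0, 0, 0], "hand": -1}, {"translation": [0, 0, 0], "delta_rot": [0, 0, 0], "hand": -1}]}}

```text
time_s: 13.7
tcp_pos: [0.4596, -0.2, 0.0521]
eef_rot: [[0.819, 0.574, 0.0], [0.574, -0.819, -0.0], [0.0, 0.0, -1.0]]
ft_force: [-0.5, 0.8, 7.3]
opening: 0.0001
grasp_force: 4.0
```

At the halfway stop with 7.3 N, which is under the 9 N that pushes it on. I'll hold here for more than a second.

Emit:
{"method": "arm_command", "body": {"rows": [{"translation": [0, 0, 0], "delta_rot": [0, 0, 0], "hand": -1}, {"translation": [0, 0, 0], "delta_rot": [0, 0, 0], "hand": -1}, {"translation": [0, 0, 0], "delta_rot": [0, 0, 0], "hand": -1}, {"translation": [0, 0, 0], "delta_rot": [0, 0, 0], "hand": -1}, {"translation": [0, 0, 0], "delta_rot": [0, 0, 0], "hand": -1}]}}

```text
time_s: 14.12
tcp_pos: [0.4596, -0.2, 0.0522]
eef_rot: [[0.819, 0.574, 0.0], [0.574, -0.819, -0.0], [0.0, 0.0, -1.0]]
ft_force: [-1.4, 1.1, 8.5]
opening: 0.0006
grasp_force: 4.0
```

Emit:
{"method": "arm_command", "body": {"rows": [{"translation": [0, 0, 0], "delta_rot": [0, 0, 0], "hand": -1}, {"translation": [0, 0, 0], "delta_rot": [0, 0, 0], "hand": -1}, {"translation": [0, 0, 0], "delta_rot": [0, 0, 0], "hand": -1}, {"translation": [0, 0, 0], "delta_rot": [0, 0, 0], "hand": -1}, {"translation": [0, 0, 0], "delta_rot": [0, 0, 0], "hand": -1}]}}

```text
time_s: 14.53
tcp_pos: [0.4596, -0.2, 0.0521]
eef_rot: [[0.819, 0.574, 0.0], [0.574, -0.819, -0.0], [0.0, 0.0, -1.0]]
ft_force: [-1.1, 1.1, 8.5]
opening: 0.0006
grasp_force: 4.0
```

Emit:
{"method": "arm_command", "body": {"rows": [{"translation": [0, 0, 0.01], "delta_rot": [0, 0, 0], "hand": -1}, {"translation": [0, 0, 0.01], "delta_rot": [0, 0, 0], "hand": -1}, {"translation": [0, 0, 0.01], "delta_rot": [0, 0, 0], "hand": -1}, {"translation": [0, 0, 0], "delta_rot": [0, 0, 0], "hand": -1}, {"translation": [0, 0, 0], "delta_rot": [0, 0, 0], "hand": -1}]}}

```text
time_s: 14.95
tcp_pos: [0.4597, -0.2, 0.0462]
eef_rot: [[0.819, 0.574, 0.0], [0.574, -0.819, -0.0], [0.0, 0.0, -1.0]]
ft_force: [-1.2, 0.6, 12.0]
opening: 0.0002
grasp_force: 6.2
```

Emit:
{"method": "arm_command", "body": {"rows": [{"translation": [0, 0, 0.003], "delta_rot": [0, 0, 0], "hand": -1}, {"translation": [0, 0, 0], "delta_rot": [0, 0, 0], "hand": -1}, {"translation": [0, 0, 0], "delta_rot": [0, 0, 0], "hand": -1}]}}

```text
time_s: 15.2
tcp_pos: [0.4597, -0.2, 0.0459]
eef_rot: [[0.819, 0.574, 0.001], [0.574, -0.819, -0.0], [0.0, 0.0, -1.0]]
ft_force: [-2.4, 1.0, 15.9]
opening: 0.0007
grasp_force: 8.0
```

Emit:
{"method": "arm_command", "body": {"rows": [{"translation": [0, 0, -0.03], "delta_rot": [0, 0, 0], "hand": -1}, {"translation": [0, 0, -0.06], "delta_rot": [0, 0, 0], "hand": -1}, {"translation": [0, 0, -0.1], "delta_rot": [0, 0, 0], "hand": -1}, {"translation": [0, 0, -0.15], "delta_rot": [0, 0, 0], "hand": -1}, {"translation": [0, 0, -0.15], "delta_rot": [0, 0, 0], "hand": -1}]}}

```text
time_s: 15.62
tcp_pos: [0.4584, -0.1997, 0.1437]
eef_rot: [[0.819, 0.574, -0.002], [0.574, -0.819, 0.001], [-0.001, -0.002, -1.0]]
ft_force: [0.0, -0.1, 0.8]
opening: 0.0009
grasp_force: 0.0
```

Emit:
{"method": "arm_command", "body": {"rows": [{"translation": [0, 0, 0], "delta_rot": [0, 0, 0], "hand": -1}, {"translation": [0, 0, 0], "delta_rot": [0, 0, 0], "hand": -1}, {"translation": [0, 0, 0], "delta_rot": [0, 0, 0], "hand": -1}, {"translation": [0, 0, 0], "delta_rot": [0, 0, 0], "hand": -1}, {"translation": [0, 0, 0], "delta_rot": [0, 0, 0], "hand": -1}]}}

```text
time_s: 16.03
tcp_pos: [0.4588, -0.1998, 0.1422]
eef_rot: [[0.819, 0.574, -0.002], [0.574, -0.819, 0.001], [-0.001, -0.002, -1.0]]
ft_force: [-0.1, 0.5, 0.5]
opening: 0.0007
grasp_force: 0.0
```

The bottom stop was reached at 15.9 N and the tool is clear again, so I'm handing in.

```bash
python3 -c "
from cell import ctrl
print(ctrl.hand_in())"
```

```text
the job is handed in; nothing more can be done
None
```

The job is handed in at about 16 s: the small canister is upright on the middle of the disc, and the release was held about 1 s at halfway, pressed fully down and let go. The hand-in gave no verdict, and I took no final picture to confirm the cap came back up.

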